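Serve a pastry: bring the plate up and hold the glass dome off the cake stand

TASK

A guest wants a pastry: slide the empty side plate across the table, without picking it up, until it stands close beside the cake stand with a gap of about two fingers' breadth (3 cm) between the two rims as seen from above, and let go of it. Then lift the glass dome straight up off the stand by its knob and finish while still holding it, steady and level, with its lower rim about 10 cm above the top of the stand so that the pastries can be taken from under it. Do not shift the stand or disturb the pastries or anything else on the table, and never let the dome tip.

Things in the scene. Friction and masses are not known exactly. Their poses are not given: they have to be found in the camera images.
- plate: The empty white side plate, loose on the table: round, 160 mm across, 20 mm high, rim 4 mm thick, flared up from a smaller foot, 0.3 kg. Origin: centre of its underside; z up.
- stand: The white ceramic cake stand, loose, 1.3 kg or so: a round top 240 mm across, its upper face 70 mm above the table and its edge 10 mm thick with a low bead (3 mm) round it, on a short stem and a round foot 124 mm across. Origin: centre of the foot's underside, on the table; z up.
- dome: The clear glass dome standing on the cake stand over the pastries, loose, about 0.6 kg: open below, lower rim 210 mm across, shell 115 mm high, with a solid glass knob on top. Origin: centre of its lower rim (at the start on the stand's top, 70 mm above the table); z up through the knob. The rim has a few mm of play inside the stand's bead.
- dome_knob (a point): Centre of the glass knob, on the dome's axis, 143 mm above the dome's lower rim (213 mm above the table at the start). The knob is an upright cylinder 32 mm in diameter, straight from 12 mm below to 13 mm above this point, its rounded top 17 mm above it; a neck 22 mm thick joins it to the dome, whose top is 28 mm below this point.
- muffin_a: Dark muffin under the dome, on the stand: 68 mm across, 47 mm high. Origin: centre of its underside.
- muffin_b: Golden muffin under the dome, on the stand: 68 mm across, 47 mm high. Origin: centre of its underside.
- cookies: Pile of three cookies under the dome, on the stand: 66 mm across, 33 mm high. Origin: centre of its underside.
- tumbler_a: Amber drinking glass upside down: 74 mm across, 98 mm high. Leave alone. Origin: centre of its mouth, on the table.
- tumbler_b: Green drinking glass upside down: 74 mm across, 98 mm high. Leave alone. Origin: centre of its mouth, on the table.
- napkin_holder: Steel napkin holder with napkins, 100 x 120 x 75 mm high. Leave alone. Origin: centre of its underside.
- sachet_box: Clear box of sugar sachets, 75 x 110 x 75 mm high. Leave alone. Origin: centre of its underside.
- jam_pots: Stack of three little jam pots, 52 mm across, 72 mm high. Leave alone. Origin: centre of its underside.
- spoon: Steel spoon lying on the table, 170 mm long. Leave alone. Origin: on the table, under the middle of its length; x along it towards the bowl.

How it is judged:
On the way, in this order (a step that is already met when the one before it is completed fails the run):
1. the plate stands beside the cake stand, 5 to 50 mm between the rims, let go, with the dome still on the stand (horizontal distance between plate and stand between 0.205 and 0.25 m and contact force between each of the arm, the fingers and plate below 0.1 N and linear speed of plate below 0.02 m/s and z of dome in the frame of stand below 0.08 m), for 0.2 s.
2. the dome is lifted clear of the stand, above the pastries (z of dome in the frame of stand above 0.135 m and contact force between dome and stand below 0.05 N and contact force between the fingers and dome above 1 N), for 0.2 s.
At the end, for the whole second after the job is handed in: The dome is held by the fingers alone, at rest and level within 0.1 rad (6 degrees), straight above the stand within 40 mm, its lower rim 70 to 140 mm above the stand's top; the plate lies flat on the table beside the stand with 5 to 50 mm between the rims (z of dome in the frame of stand between 0.14 and 0.21 m and horizontal distance between dome and stand below 0.04 m and angle between each of dome, plate's own z axis and vertical below 0.1 rad and linear speed of dome below 0.03 m/s and angular speed of dome below 0.2 rad/s and contact force between the fingers and dome above 1 N and contact force between dome and stand below 0.05 N and contact force between dome and plate below 0.05 N and horizontal distance between plate and stand between 0.205 and 0.25 m and height (world z) of plate below 0.01 m and linear speed of plate below 0.02 m/s); the arm keeps its last pose, push and grip.
It fails at once if the plate is picked up or tipped instead of slid (height (world z) of plate above 0.03 m or angle between plate's own z axis and vertical above 0.35 rad).
It fails at once if the cake stand is shifted by more than 20 mm or tipped (distance of stand from where it was at the start of the episode above 0.02 m or angle between stand's own z axis and vertical above 0.1 rad).
It fails at once if the dome is tipped by more than 0.25 rad (angle between dome's own z axis and vertical above 0.25 rad).
It fails at once if a pastry is shifted by more than 25 mm (distance of any of muffin_a, muffin_b, cookies from where it was at the start of the episode above 0.025 m).
It fails at once if something else on the table is shifted by more than 20 mm or knocked over (distance of any of tumbler_a, tumbler_b, napkin_holder, sachet_box, jam_pots, spoon from where it was at the start of the episode above 0.02 m or angle between any of tumbler_a, tumbler_b, jam_pots's own z axis and vertical above 0.3 rad).
It also fails if it takes over 56 s, if anything falls off the work surface, if the arm or the gripper's body presses on something with over 40 N, if the wrist force passes 120 N, or if a joint passes its speed limit or range.

ROBOT

A 6-joint arm with a two-finger parallel gripper is mounted at the origin on the work surface. World frame = base frame: x ahead of the robot, y to its left, z up, the work surface at z = 0. Lengths are in m, angles in rad, forces in N, time in s.
With the tool pointing down it reaches from about 0.25 to 0.775 m from the base axis. Payload 4 kg.
Tool frame: the origin (TCP) lies at the very end of the fingers, on their centre line; the grasp point (between the pads) lies 19 mm behind it; z points along the fingers, y is the direction in which the jaws open and shut (so a half turn about z gives the same grasp; the last joint's range is limited). The gripper opens to 94 mm and grips with 3 to 60 N. Pads are 16 mm wide; open, the fingers measure 119 mm over their backs; the gripper's body (75 mm by 177 mm) begins 78 mm behind the grasp point.
Start: joints at [1.058, 0.087, 1.371, -0, 1.684, -0.103], TCP at [0.219, 0.504, 0.206] pointing down, gripper open.
Joint ranges: [-3.1, 3.1], [-0.76, 2.03], [0.27, 2.55], [-1.08, 4.22], [0.17, 2.65], [-2.57, 2.57]. Speed limits (rad/s): [2.79, 2.79, 3.14, 3.14, 3.14, 3.14].

INTERFACE

Orientations are given as [roll, pitch, yaw] about the fixed x, y, z axes, in that order (R = Rz(yaw) Ry(pitch) Rx(roll)).
In Python, from bench import robot, cams, models gives the robot as it stands.
- The arm moves only by the tool step_arm, never from a script. Its argument "series" is a list of rows, each a list of 5 numbers: the gripper command: -1 is shut, 1 is fully open, values between are in proportion, then the shift along the tool's x, y, z in mm, then the turn about the tool's z in degrees. A call has 1 to 20 rows; each row is the pose to reach, as a shift and turn from the pose commanded when the call began, along the tool's axes at that moment; what a row does not reach only later rows make up. A row lasts 1/8 s, in which the tool goes at most 62.5 mm and 10.7 degrees, less where a joint would pass 70% of its speed; a pose out of reach is approached as far as the arm can. A call with a gripper value outside its range is refused whole. The fingers move at their own pace and stop on an object; the grip force is fixed at half the most. Time passes only in rows, so rows that repeat a pose let the fingers close. It gives the time, the measured TCP pose, the force and the opening at its end, in the units of the state.
- robot.get_obs(): the state, without advancing time (a new reading comes with each control period).
- cams.snapshot(name): name is "side" or "top"; returns a dict with "pixels" (420x560x3 uint8, red, green, blue), "fov_y" (degrees; the focal length in pixels is half the picture's height over the tangent of half this angle, whatever the lens; pixels are square), "cx", "cy" (the principal point, pixels), "R" (3x3) and "t" (3): a world point X has camera coordinates R X + t. Camera axes: x right, y down, z forward; pixel columns grow to the right and rows downward; lengths in m; the calibration is good to about 2 mm. A picture is of the moment at which its call begins. There is no depth.
- robot.close_job(): hands the job in, once; it reports no verdict.
Trained networks look in a picture, given as the dict that the camera call returned (one of the last four; its "shot" number tells which), for a name from the list of things; names that differ only in an ending like _2 or _b are one class to them, and where a whole thing is asked for, a point or a joint stands for the part that bears it (a point fixed in the world has none). Each returns a list of dicts, best first, with "p" (0 to 1); they miss things now and then, are a little off and sometimes report something else, mostly with a low value. They report only what shows in the picture. A call takes as long as a camera call.
- models.find_in(picture, label): "position" ([x, y, z] in m, in world coordinates, good to about 4 mm: the middle of the surface that is visible of it).
- models.pinpoint(picture, label): "position" ([x, y, z] in m, in world coordinates, good to about 4 mm: a listed point, or the origin of a listed thing).
The state is a dict: "time": time; "joint_positions": joint angles; "qvel": joint speeds; "joint_torque": joint torques, N m; "tool_pos": TCP position; "ee_rot": TCP orientation; "wrist_force": force on the tool from outside, world axes, zero at the start; "wrist_torque": the same for the moment, N m; "width": finger opening in m.
Only numpy, scipy, OpenCV 4.12 (cv2) and the standard library are available. Lean on these libraries where they do the work, as an engineer would, in place of code of your own. Each camera call takes 0.05 s, during which the arm holds its last target. There are 200 camera calls.

## Working session

There is one attempt and no reset: what is moved stays moved. The work goes in short steps, Python scripts to look and compute and a tool call to move; the robot and the scene stay as the last step left them, time stands still between calls to the robot, and variables do not carry over. Pictures are saved under pics/ and viewed, about 8 in all and at most 12, crops included, and the job is handed in when it is done.

Besides the shell and the picture viewer there is one more tool, called after ">>>" as name(argument=value, ...), one argument or row to a line, values as JSON. step_arm: Moves the arm, as the interface text tells. Its arguments: {"type":"object","properties":{"series":{"type":"array","items":{"type":"array","items":{"type":"number"}}}},"required":["series"]}

```bash
mkdir -p pics
cat > h.py <<'E'
from bench import robot, cams, models
import numpy as np, cv2
def proj(s,X):
    f=s["pixels"].shape[0]/2/np.tan(np.radians(s["fov_y"])/2)
    c=np.array(s["R"])@np.array(X)+np.array(s["t"]); return np.round([s["cx"]+f*c[0]/c[2], s["cy"]+f*c[1]/c[2]],0)
def save(s,n): cv2.imwrite(f"pics/{n}.png",s["pixels"][:,:,::-1])
E
python3 - <<'E'
from h import *
o=robot.get_obs(); print({k:np.round(v,3) for k,v in o.items()})
for n in ("top","side"):
    s=cams.snapshot(n); save(s,n+"0")
    for l in ["plate","stand","dome","dome_knob","muffin_a","cookies","tumbler_a","napkin_holder","sachet_box","jam_pots","spoon"]:
        for d in models.pinpoint(s,l)[:3]:
            print(n,l,np.round(d["position"],3),round(d["p"],2),proj(s,d["position"]))
E
```

```text
{'time': np.float64(0.0), 'joint_positions': array([ 1.058,  0.088,  1.372, -0.   ,  1.684, -0.103]), 'qvel': array([-0.001, -0.   ,  0.001, -0.001,  0.   , -0.   ]), 'joint_torque': array([ 0.0000e+00, -3.4018e+01, -3.0243e+01,  7.2000e-02,  3.3000e-02,
       -0.0000e+00]), 'tool_pos': array([0.219, 0.504, 0.204]), 'ee_rot': array([-3.139, -0.   ,  2.732]), 'wrist_force': array([-0.194, -0.424, -0.428]), 'wrist_torque': array([-0.084, -0.057, -0.015]), 'width': np.float64(0.094)}
top plate [ 0.546 -0.19   0.   ] 0.96 [347. 229.]
top dome [0.532 0.205 0.068] 0.77 [206. 230.]
top dome_knob [0.535 0.2   0.214] 0.95 [198. 226.]
top dome_knob [ 0.783  0.1   -0.002] 0.31 [248. 146.]
top tumbler_a [0.79  0.02  0.001] 0.93 [276. 144.]
top tumbler_a [ 0.771 -0.127 -0.004] 0.78 [326. 152.]
top napkin_holder [ 0.348 -0.376 -0.005] 0.85 [411. 299.]
top napkin_holder [ 0.544 -0.194  0.003] 0.15 [348. 230.]
top sachet_box [ 0.343  0.352 -0.003] 0.91 [157. 296.]
top jam_pots [ 0.782  0.103 -0.001] 0.64 [248. 146.]
top spoon [ 0.41   0.049 -0.002] 0.61 [263. 275.]
side plate [ 0.54  -0.196 -0.003] 0.56 [287. 286.]
side stand [ 0.531  0.202 -0.002] 0.66 [263. 187.]
side dome [0.532 0.201 0.069] 0.61 [263. 172.]
side dome_knob [0.535 0.2   0.218] 0.64 [262. 139.]
side dome_knob [ 0.778  0.101 -0.004] 0.46 [340. 199.]
side tumbler_a [ 0.779 -0.128 -0.004] 0.75 [359. 255.]
side tumbler_a [ 0.791  0.015 -0.   ] 0.68 [350. 218.]
side napkin_holder [ 0.353 -0.375  0.005] 0.76 [228. 356.]
side napkin_holder [0.536 0.203 0.068] 0.47 [264. 172.]
side sachet_box [0.35  0.356 0.   ] 0.88 [208. 162.]
side jam_pots [ 0.78   0.104 -0.008] 0.73 [340. 199.]
side spoon [0.406 0.047 0.003] 0.72 [232. 226.]
```

View pics/top0.png

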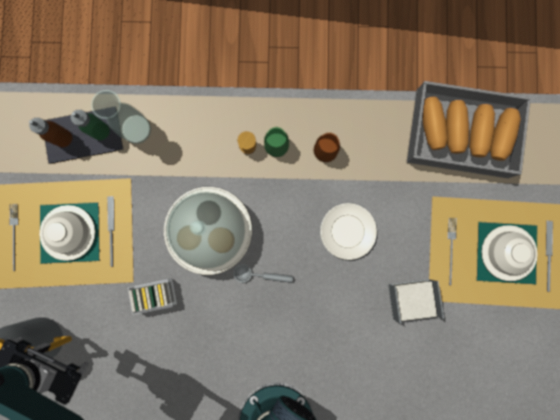

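View pics/side0.png

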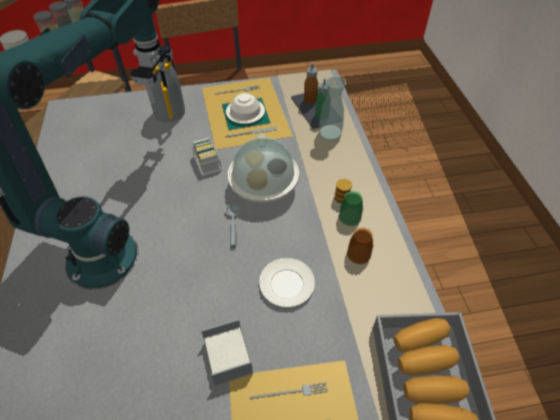

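The top view shows the plate at about px (348,231) and the stand with its dome at (208,230). The spoon runs from (243,277) to (293,280), well below the slide path, and the tumblers and jam pots sit above it at row ~145. The side view agrees with the network positions.

Plan: push the plate in +y with the open jaws, the two fingers straddling its rim. First I raise the arm, then go behind the plate with the jaws along world x.

>>> step_arm(
  series=[
    [1,0,0,-60,0],
    [1,0,0,-100,0],
    [1,-50,-50,-100,6],
    [1,-617,-603,-100,66.5],
    [1,-617,-603,-100,66.5],
    [1,-617,-603,-100,66.5],
    [1,-617,-603,-100,66.5],
    [1,-617,-603,-100,66.5],
    [1,-617,-603,-100,66.5],
    [1,-617,-603,-100,66.5],
    [1,-617,-603,-100,66.5],
    [1,-617,-603,-100,66.5],
    [1,-617,-603,-100,66.5],
    [1,-617,-603,-100,66.5],
    [1,-617,-603,-100,66.5],
    [1,-617,-603,-100,66.5],
    [1,-617,-603,-100,66.5],
    [1,-617,-603,-100,66.5],
    [1,-617,-603,-100,66.5],
    [1,-617,-603,-100,66.5],
  ],
)

```text
time: 3.7
tool_pos: [0.5448, -0.2932, 0.3067]
ee_rot: [3.14, 0.001, 1.573]
wrist_force: [-0.1, 0.3, -0.2]
width: 0.094
```

>>> step_arm(
  series=[
    [1,-4,-1,60,0],
    [1,-4,-1,120,0],
    [1,-4,-1,180,0],
    [1,-4,-1,230,0],
    [1,-4,-1,260,0],
    [1,-4,-1,280,0],
    [1,-4,-1,290,0],
    [1,-4,-1,297,0],
    [1,-4,-1,297,0],
    [1,-4,-1,297,0],
  ],
)

```text
time: 4.95
tool_pos: [0.5445, -0.2989, 0.0097]
ee_rot: [3.14, 0.001, 1.571]
wrist_force: [-0.1, 0.3, 0.5]
width: 0.0939
```

Run:
```python
from h import *
print({k:np.round(v,4) for k,v in robot.get_obs().items() if k in("time","tool_pos","ee_rot","wrist_force")})
for n in ("top","side"):
    s=cams.snapshot(n); save(s,n+"1")
    for l in ["plate","stand","dome_knob"]:
        for d in models.pinpoint(s,l)[:1]: print(n,l,np.round(d["position"],3),round(d["p"],2),proj(s,d["position"]))
```

```text
{'time': np.float64(4.95), 'tool_pos': array([ 0.5445, -0.2989,  0.0097]), 'ee_rot': array([3.1397e+00, 1.1000e-03, 1.5712e+00]), 'wrist_force': array([-0.0907,  0.2878,  0.454 ])}
top plate [ 0.546 -0.192  0.002] 0.94 [347. 229.]
top stand [ 0.547 -0.194  0.002] 0.37 [348. 229.]
top dome_knob [0.533 0.202 0.208] 0.7 [198. 227.]
side plate [ 0.537 -0.193 -0.   ] 0.71 [285. 285.]
side dome_knob [0.531 0.202 0.214] 0.85 [261. 140.]
```

>>> step_arm(
  series=[
    [1,10,0,0,0],
    [1,20,0,0,0],
    [1,28,0,0,0],
    [1,36,0,0,0],
    [1,45,0,0,0],
    [1,55,0,0,0],
    [1,65,0,0,0],
    [1,75,0,0,0],
    [1,85,0,0,0],
    [1,95,0,0,0],
    [1,105,0,0,0],
    [1,115,0,0,0],
    [1,125,0,0,0],
    [1,135,0,0,0],
    [1,145,0,0,0],
    [1,155,0,0,0],
    [1,165,0,0,0],
    [1,174,0,0,0],
    [1,180,0,0,0],
    [1,180,0,0,0],
  ],
)

```text
time: 7.85
tool_pos: [0.5437, -0.1175, 0.0084]
ee_rot: [-3.142, -0.001, 1.572]
wrist_force: [-0.4, -0.4, -1.2]
width: 0.0941
```

Run:
```python
from h import *
print({k:np.round(v,4) for k,v in robot.get_obs().items() if k in("time","tool_pos","ee_rot","wrist_force")})
for n in ("top","side"):
    s=cams.snapshot(n); save(s,n+"2")
    for l in ["plate","stand","dome_knob","dome"]:
        for d in models.pinpoint(s,l)[:1]: print(n,l,np.round(d["position"],3),round(d["p"],2),proj(s,d["position"]))
```

```text
{'time': np.float64(7.85), 'tool_pos': array([ 0.5437, -0.1175,  0.0084]), 'ee_rot': array([-3.1415e+00, -1.1000e-03,  1.5717e+00]), 'wrist_force': array([-0.3981, -0.3901, -1.2011])}
top plate [ 0.546 -0.046  0.003] 0.8 [297. 228.]
top dome_knob [0.532 0.2   0.212] 0.98 [198. 228.]
side plate [ 0.541 -0.045  0.   ] 0.71 [278. 243.]
side stand [0.408 0.047 0.004] 0.74 [232. 225.]
side dome_knob [0.533 0.2   0.213] 0.85 [261. 140.]
side dome [0.534 0.202 0.065] 0.77 [263. 173.]
```

View pics/side2.png

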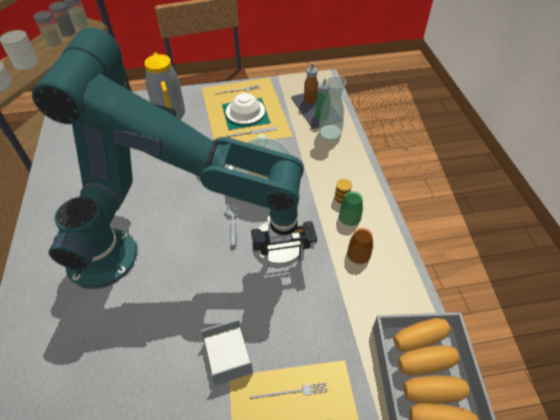

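The side view shows the fingers around the plate at px (285,250). The plate slid straight to y ≈ -0.045, which matches the finger geometry. I push 16 mm more, back off and rise.

>>> step_arm(
  series=[
    [1,5,0,0,0],
    [1,11,0,0,0],
    [1,16,0,0,0],
    [1,16,0,0,0],
    [1,8,0,0,0],
    [1,-10,0,0,0],
    [1,-35,0,0,0],
    [1,-35,0,-10,0],
    [1,-35,0,-60,0],
    [1,-35,0,-120,0],
    [1,-35,0,-180,0],
    [1,-35,0,-240,0],
    [1,-60,0,-300,0],
    [1,-100,0,-310,0],
    [1,-100,0,-310,0],
    [1,-100,0,-310,0],
  ],
)

```text
time: 10.35
tool_pos: [0.5435, -0.2179, 0.3179]
ee_rot: [-3.141, -0.002, 1.571]
wrist_force: [0.9, 1.0, -0.1]
width: 0.0944
```

Run:
```python
from h import *
print({k:np.round(v,4) for k,v in robot.get_obs().items() if k in("time","tool_pos","ee_rot","wrist_force")})
for n in ("top","side"):
    s=cams.snapshot(n); save(s,n+"3")
    for l in ["plate","stand","dome_knob","dome"]:
        for d in models.pinpoint(s,l)[:1]: print(n,l,np.round(d["position"],3),round(d["p"],2),proj(s,d["position"]))
```

```text
{'time': np.float64(10.35), 'tool_pos': array([ 0.5435, -0.2179,  0.3179]), 'ee_rot': array([-3.1407e+00, -1.5000e-03,  1.5712e+00]), 'wrist_force': array([ 0.9195,  1.0344, -0.0871])}
top plate [ 0.544 -0.033  0.003] 0.73 [292. 229.]
top dome_knob [0.533 0.197 0.212] 0.72 [199. 227.]
top dome [0.532 0.201 0.071] 0.62 [207. 230.]
side plate [ 0.539 -0.032 -0.   ] 0.83 [277. 240.]
side dome_knob [0.532 0.201 0.212] 0.64 [261. 141.]
side dome [0.534 0.206 0.069] 0.88 [263. 171.]
```

View pics/top3.png

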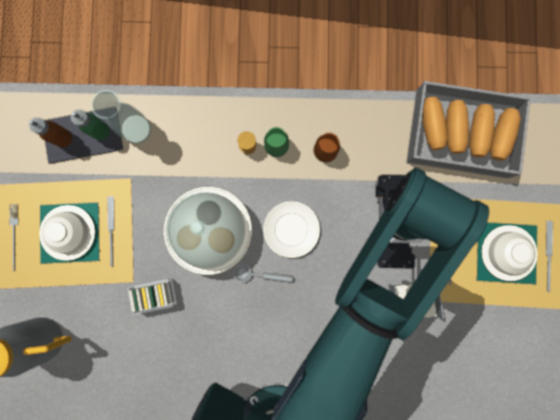

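The top view shows the plate at px (292,230) and the stand at (207,231), with a visible gap between the rims of about 30 mm. Nothing else has moved. Next I go above the knob at (0.533, 0.200).

>>> step_arm(
  series=[
    [1,40,-10,-12,0],
    [1,90,-10,-12,0],
    [1,140,-10,-12,0],
    [1,190,-10,-12,0],
    [1,240,-10,-12,0],
    [1,290,-10,-12,0],
    [1,340,-10,-12,0],
    [1,380,-10,-12,0],
    [1,405,-10,-12,0],
    [1,418,-10,-12,0],
    [1,418,-10,-12,0],
    [1,418,-10,-12,0],
    [1,418,-10,-12,0],
    [1,418,-10,28,0],
    [1,418,-10,58,0],
    [1,418,-10,68,0],
    [1,418,-10,68,0],
    [1,418,-10,68,0],
    [1,418,-10,68,0],
  ],
)

```text
time: 13.22
tool_pos: [0.5343, 0.1997, 0.2522]
ee_rot: [3.139, -0.001, 1.571]
wrist_force: [0.7, -0.8, 0.3]
width: 0.0933
```

Run:
```python
from h import *
o=robot.get_obs();print({k:np.round(v,4) for k,v in o.items() if k in("time","tool_pos","ee_rot","wrist_force")})
for n in ("top","side"):
    s=cams.snapshot(n); save(s,n+"4"); print(n,"tcp px",proj(s,o["tool_pos"]))
    for l in ["plate","stand","dome_knob","dome"]:
        for d in models.pinpoint(s,l)[:1]: print(n,l,np.round(d["position"],3),round(d["p"],2),proj(s,d["position"]))
im=s["pixels"][80:230,160:360,::-1]; cv2.imwrite("pics/c4.png",cv2.resize(im,None,fx=4,fy=4,interpolation=2))
```

```text
{'time': np.float64(13.225), 'tool_pos': array([0.5343, 0.1997, 0.2522]), 'ee_rot': array([ 3.1387e+00, -8.0000e-04,  1.5711e+00]), 'wrist_force': array([ 0.6626, -0.7668,  0.2816])}
top tcp px [195. 226.]
top plate [ 0.548 -0.03   0.   ] 0.92 [291. 227.]
top dome_knob [0.535 0.198 0.215] 0.91 [199. 226.]
top dome [0.532 0.2   0.215] 0.71 [198. 228.]
side tcp px [261. 131.]
side plate [ 0.539 -0.032  0.001] 0.94 [277. 240.]
side stand [0.532 0.199 0.001] 0.91 [264. 187.]
side dome_knob [0.531 0.2   0.212] 0.83 [261. 141.]
side dome [0.531 0.206 0.068] 0.67 [262. 172.]
```

View pics/c4.png

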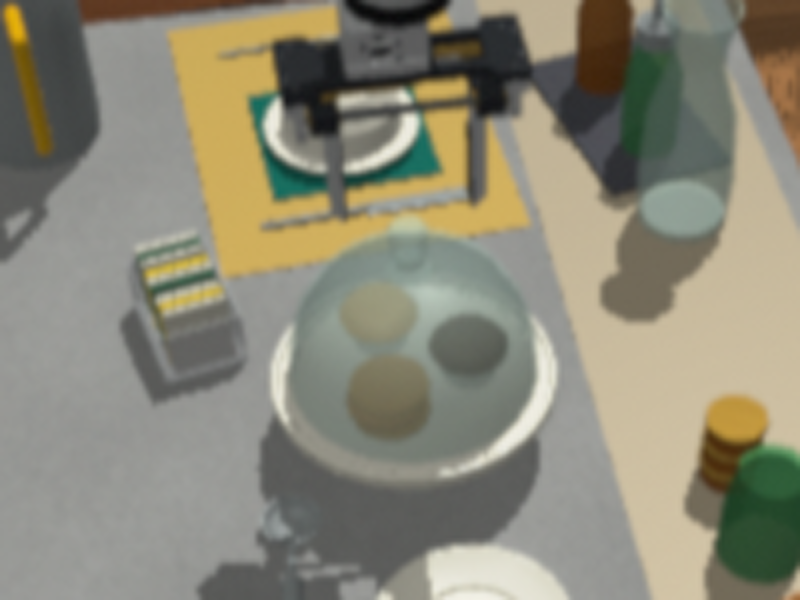

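The crop shows the knob at (408,240), centred between the fingers at (338,…) and (477,…). I go down 54 mm so that the tip is at about z = 0.197, and close.

>>> step_arm(
  series=[
    [1,0,0,15,0],
    [1,0,0,30,0],
    [1,0,0,44,0],
    [1,0,0,54,0],
    [1,0,0,54,0],
    [1,0,0,54,0],
    [0,0,0,54,0],
    [-0.2,0,0,54,0],
    [-0.3,0,0,54,0],
    [-0.4,0,0,54,0],
    [-0.6,0,0,54,0],
    [-1,0,0,54,0],
    [-1,0,0,54,0],
    [-1,0,0,54,0],
    [-1,0,0,54,0],
    [-1,0,0,54,0],
  ],
)

```text
time: 15.72
tool_pos: [0.5329, 0.1995, 0.1965]
ee_rot: [-3.14, 0.0, 1.571]
wrist_force: [-5.5, -1.0, 2.3]
width: 0.0309
```

The opening is 31 mm, so the knob is gripped. I lift it slowly, straight up.

>>> step_arm(
  series=[
    [-1,0,0,-1,0],
    [-1,0,0,-3,0],
    [-1,0,0,-6,0],
    [-1,0,0,-10,0],
    [-1,0,0,-15,0],
    [-1,0,0,-21,0],
    [-1,0,0,-28,0],
    [-1,0,0,-36,0],
    [-1,0,0,-44,0],
    [-1,0,0,-52,0],
    [-1,0,0,-60,0],
    [-1,0,0,-68,0],
    [-1,0,0,-76,0],
    [-1,0,0,-84,0],
    [-1,0,0,-91,0],
    [-1,0,0,-97,0],
    [-1,0,0,-101,0],
    [-1,0,0,-102,0],
    [-1,0,0,-102,0],
    [-1,0,0,-102,0],
  ],
)

```text
time: 18.23
tool_pos: [0.5335, 0.1995, 0.2981]
ee_rot: [-3.141, 0.0, 1.571]
wrist_force: [-0.0, 0.3, -6.4]
width: 0.0307
```

Run:
```python
from h import *
o=robot.get_obs();print({k:np.round(v,4) for k,v in o.items() if k in("time","tool_pos","ee_rot","wrist_force","width")})
for n in ("top","side"):
    s=cams.snapshot(n); save(s,n+"5")
    for l in ["plate","stand","dome_knob","dome","cookies","muffin_a"]:
        for d in models.pinpoint(s,l)[:2]: print(n,l,np.round(d["position"],3),round(d["p"],2),proj(s,d["position"]))
im=s["pixels"][80:260,160:400,::-1]; cv2.imwrite("pics/c5.png",cv2.resize(im,None,fx=3.3,fy=3.3,interpolation=2))
```

```text
{'time': np.float64(18.225), 'tool_pos': array([0.5335, 0.1995, 0.2981]), 'ee_rot': array([-3.1410e+00,  1.0000e-04,  1.5712e+00]), 'wrist_force': array([-0.0303,  0.3033, -6.3967]), 'width': np.float64(0.0307)}
top plate [ 0.545 -0.033 -0.   ] 0.82 [292. 228.]
top plate [ 0.772 -0.129 -0.003] 0.21 [327. 152.]
top dome_knob [0.536 0.2   0.313] 0.64 [190. 224.]
top dome_knob [0.789 0.019 0.001] 0.34 [276. 145.]
top dome [0.535 0.202 0.171] 0.8 [200. 227.]
side plate [ 0.543 -0.032  0.   ] 0.85 [278. 240.]
side plate [ 0.778 -0.124 -0.004] 0.25 [358. 254.]
side stand [ 0.527  0.202 -0.   ] 0.67 [262. 186.]
side dome_knob [0.536 0.203 0.312] 0.9 [261. 114.]
side dome [0.535 0.204 0.171] 0.63 [262. 149.]
side cookies [0.504 0.159 0.07 ] 0.63 [256. 182.]
side muffin_a [0.575 0.194 0.071] 0.57 [276. 172.]
side muffin_a [ 0.792  0.016 -0.004] 0.51 [351. 218.]
```

View pics/c5.png

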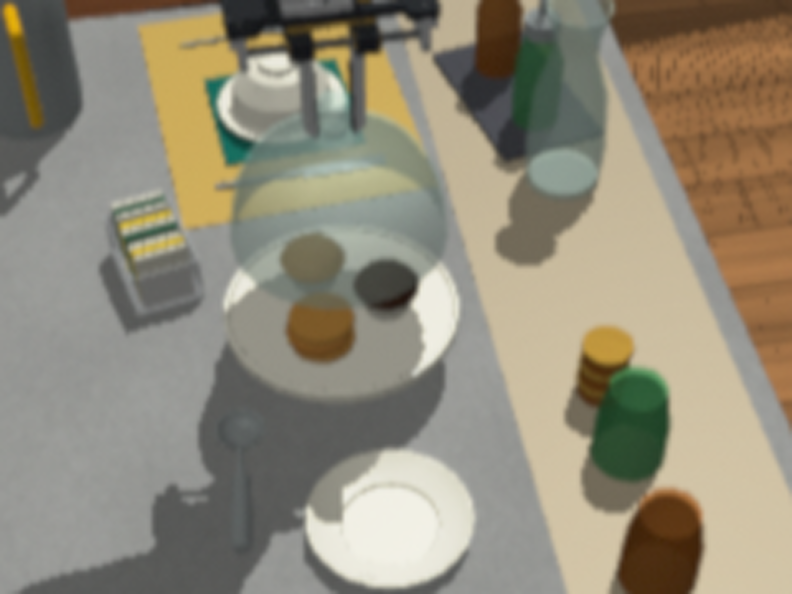

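The crop shows the dome hanging level over the stand. The pastries are in place and the plate is beside the stand at (390,517). The dome's rim is at z ≈ 0.171, about 100 mm above the stand's top, and the wrist carries 6.4 N, which fits the dome's weight. I let it settle briefly, then hand in.

>>> step_arm(
  series=[
    [-1,0,0,0,0],
    [-1,0,0,0,0],
    [-1,0,0,0,0],
    [-1,0,0,0,0],
  ],
)

```text
time: 19.42
tool_pos: [0.5336, 0.1996, 0.2985]
ee_rot: [3.142, -0.0, 1.571]
wrist_force: [-0.5, -0.4, -6.7]
width: 0.0309
```

Run:
```python
from h import *
o=robot.get_obs();print({k:np.round(v,4) for k,v in o.items() if k in("time","tool_pos","ee_rot","wrist_force","width","qvel")})
print(robot.close_job())
```

```text
{'time': np.float64(19.425), 'qvel': array([-0.0005, -0.    ,  0.    ,  0.    , -0.0008, -0.0008]), 'tool_pos': array([0.5336, 0.1996, 0.2985]), 'ee_rot': array([ 3.1416e+00, -1.0000e-04,  1.5712e+00]), 'wrist_force': array([-0.5338, -0.3831, -6.696 ]), 'width': np.float64(0.0309)}
the job is handed in; nothing more can be done
None
```

I slid the plate beside the cake stand with the open fingers and let go of it. Then I gripped the dome by its knob and lifted it straight up about 10 cm. The job was handed in at 19.4 s, still holding the dome; the hand-in reports no verdict.

The last checks all agreed to within the few mm the networks are good to, and none failed:
- **Plate:** it is flat on the table at about (0.544, -0.032). With the stand at about (0.533, 0.201), the gap between the rims is about 32–33 mm.
- **Dome:** both cameras put its lower rim at z ≈ 0.171, about 10 cm above the stand's top. It is centred within about 5 mm and looked level in the picture.
- **Grip:** the opening stayed at 31 mm, the wrist carried about 6.5 N (the dome's weight), and the arm was at rest.
- **Rest of the table:** the pastries, stand and other things looked unmoved in the last picture.

While the fingers closed on the knob there was a sideways force of about 5.5 N. It was gone once the dome was lifted.

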